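Wedge the die row tight

ROBOT

A 6-joint arm with a two-finger parallel gripper is mounted at the origin on the work surface; the furniture and walls round the work are solid. World frame = base frame: x ahead of the robot, y to its left, z up, the work surface at z = 0. Lengths are in m, angles in rad, forces in N, time in s.
With the tool pointing down it reaches from about 0.35 to 1 m from the base axis. Payload 7.1 kg.
Tool frame: the origin (TCP) lies midway between the tips of the shut fingers; the grasp point (between the pads) lies env.tcp_to_grasp behind it (env.tcp_to_grasp is the distance from the TCP to the grasp point, in m); z points along the fingers, y is the direction in which the jaws open and shut (so a half turn about z gives the same grasp; the last joint's range is limited). The gripper opens to 85 mm and grips with 20 to 120 N. Pads are 22 mm wide; open, the fingers measure 114 mm over their backs; the gripper's body (76 mm by 85 mm) begins 54 mm behind the grasp point. The pads swing forward as they close: fully open they stand 13 mm farther back than shut.
Start: joints at [-1.19, 0.423, 1.63, -0, 1.089, -0.019], TCP at [0.243, -0.576, 0.231] pointing down, gripper open.
Joint ranges: [-3, 3], [-0.9, 2.11], [0.09, 2.58], [-1.31, 4.45], [0.11, 2.69], [-2.54, 2.54]. Speed limits (rad/s): [2.39, 2.39, 3.01, 3.14, 3.14, 3.14].

INTERFACE

Orientations are given as a unit quaternion [w, x, y, z].
In Python, from station import env gives the robot as it stands.
- The arm moves only by the tool play_rows, never from a script. Its argument "moves" is a list of rows, each an object with "linear": the shift along the world's x, y, z in mm, a list of three; "spin": the turn about the world's z in rad. In form: [{"linear": [tx, ty, tz], "spin": spin}, ...]. A call has 1 to 12 rows; each row shifts and turns the commanded pose from where the row before left it; what a row does not reach is not made up. A row lasts 1/8 s, in which the tool goes at most 62.5 mm and 10.7 degrees, less where a joint would pass 70% of its speed; a pose out of reach is approached as far as the arm can. A call is refused whole if a number of a shift passes 62.5 or a number of a turn 0.188, either way. A call with a gripper value outside its range is refused whole. "gripper" is the closure, from 0 (fully open) to 1 (shut), set as the call begins (left out, the last holds). The fingers move at their own pace and stop on an object; "newtons" is the grip in N (left out, the last holds). Time passes only in rows, so rows that do not move let the fingers close. It gives the time, the measured TCP pose, the force and the opening at its end, in the units of the state.
- env.sense(): the state, without advancing time (a new reading comes with each control period).
- env.read_camera(name): name is "side" or "top"; returns (picture, depth): 480x640x3 uint8, red, green, blue; 480x640 float32, m along the optical axis (not along the pixel's ray), 0 where there is no reading.
- env.camera_model(name): a dict with "vertical_fov" (degrees; the focal length in pixels is half the picture's height over the tangent of half this angle, whatever the lens; pixels are square), "cx", "cy" (the principal point, pixels), "R" (3x3) and "t" (3): a world point X has camera coordinates R X + t. Camera axes: x right, y down, z forward; pixel columns grow to the right and rows downward; lengths in m; the calibration is good to about 2 mm. A picture is of the moment at which its call begins. camera_model takes no time and is no camera call.
- env.close_job(): hands the job in, once; it reports no verdict.
Trained networks look in the newest picture that a camera, given by its name, has taken for a name from the list of things; names that differ only in an ending like _2 or _b are one class to them, and where a whole thing is asked for, a point or a joint stands for the part that bears it (a point fixed in the world has none). Each returns a list of dicts, best first, with "p" (0 to 1); they miss things now and then, are a little off and sometimes report something else, mostly with a low value. They report only what shows in the picture. A call takes as long as a camera call.
- env.cut_out(name, camera): "mask" (480x640 bool, what is visible of it) and "box" ([left, top, width, height] in pixels, round what is visible of it).
- env.place_of(name, camera): "location" ([column, row] in pixels: a listed point, or the origin of a listed thing).
The state is a dict: "time_s": time; "joints": joint angles; "joint_velocities": joint speeds; "effort": joint torques, N m; "position": TCP position; "tcp_rot": TCP orientation; "contact_force": force on the tool from outside, world axes, zero at the start; "ft_torque": the same for the moment, N m; "finger_gap": opening from 0.0 (shut) to 1.0 (fully open).
Only numpy, scipy, OpenCV 4.12 (cv2) and the standard library are available. Lean on these libraries where they do the work, as an engineer would, in place of code of your own. Each camera call takes 0.05 s, during which the arm holds its last target.

TASK

Lock the three loose steel dies in the dark frame: bring the wooden wedge thin end first to the open gap at the left of the row, its sloping side to the slanted abutment, and drive it in until it stops and no play is left between the dies, the wedge and the frame. Leave the dies and the wedge lying flat, let go, and do not disturb the other things on the bench.

Things in the scene. Friction and masses are not known exactly. Their poses are not given: they have to be found in the camera images.
- wedge_center (a point): loose wooden wedge on the bench, 92 long, 30 high, 70 g, waxed (friction 0.3). Point: its centre (mid length, mid of the 27 mm width, 15 mm up). x: to the thin end, y left, z up. Tail x -46 to -14: parallel sides 27 mm apart (y +-13.5), good to grip. Ahead of it the right side goes straight on, the left side tapers 1 in 4 to 12 mm wide at the thin end (x +46), whose right corner is bevelled 12 x 5 mm
- lock_frame: fixed dark steel frame, rails 16 mm high, no floor (parts slide on the bench). Origin: bench level, on the left face of the row when tight, mid-depth. x: driving direction (away from robot), y: left along the row. End stop face at y -84 mm. Front and back rails' inside faces at x -33, +33. Front rail outside x -43, ends at y -5: the wedge gap is open left of that. Row play at start 4 to 5.5 mm
- abutment (a point): mid-point of the inside face, at bench level, of the frame's slanted left abutment, 22 mm high. In the frame the face runs from y 26 mm at x -43 to y 7.5 mm at x +33 (y = 12 + (14 - x)/4 mm), matching the wedge's taper; a short flare widens the mouth out to x -56. The point's axes are the frame's
- wedge_home (a point): where the wedge's centre comes to stand when the row is tight: frame x -32, y +13.5, 15 mm up; the tail then sticks out 35 mm in front of the front rail. Driving takes about 5 to 12 N, then it stops firmly and friction holds it. Axes as the frame's; the wedge's x lies along its x
- die_right_center (a point): one of three equal steel die blocks with two small bores, 28 wide (across the row) x 60 long (along the frame's x) x 18 mm high, about 0.2 kg, standing loose on the bench inside the frame; the one nearest the end stop. The point is its centre.
- die_middle_center (a point): one of three equal steel die blocks with two small bores, 28 wide (across the row) x 60 long (along the frame's x) x 18 mm high, about 0.2 kg, standing loose on the bench inside the frame; the middle one. The point is its centre.
- die_left_center (a point): one of three equal steel die blocks with two small bores, 28 wide (across the row) x 60 long (along the frame's x) x 18 mm high, about 0.2 kg, standing loose on the bench inside the frame; the one next to the wedge gap. The point is its centre.
- machines_left (a point): a point on the bench between the two tall blue hand machines at the left, which stand from about 0.3 to 0.75 m ahead of the robot and from 0.05 to 0.45 m to its left, with cranks and arms reaching up to 0.5 m: fixed, pass round or above their front, nearer the robot
- clamp_knob_by: loose black star knob with an upright stud, 36 mm wide, 38 mm high, in front of the frame; a bystander; origin under its centre
- gauge_by: loose white stepped gauge, 26 x 68 x 24 mm, beyond the right end of the frame; a bystander, not the wedge; origin under its centre

How it is judged:
At the end, for the whole second after the job is handed in: Wedge flat in the gap, thin end inward, along the frame within 0.12 rad, its centre at frame x -38 to -18 mm (fully tight: about -32), y 8 to 20 mm. Each die flat in the frame, within 1.6 mm of its place in a tight row (y -70, -42, -14 mm; not more than 3 mm below) and 6 mm of x = 0 (x of wedge_center in the frame of lock_frame between -0.038 and -0.018 m and y of wedge_center in the frame of lock_frame between 0.008 and 0.02 m and height (world z) of wedge_center below 0.019 m and angle between wedge_center's own z axis and vertical below 0.12 rad and angle between the x axis of wedge_center and the x axis of lock_frame, either way round below 0.12 rad and y of die_right_center in the frame of lock_frame between -0.073 and -0.0684 m and x of die_right_center in the frame of lock_frame between -0.006 and 0.006 m and height (world z) of each of die_right_center, die_middle_center, die_left_center below 0.013 m and y of die_middle_center in the frame of lock_frame between -0.045 and -0.0404 m and x of die_middle_center in the frame of lock_frame between -0.006 and 0.006 m and y of die_left_center in the frame of lock_frame between -0.017 and -0.0124 m and x of die_left_center in the frame of lock_frame between -0.006 and 0.006 m); the robot touches nothing.
It fails at once if a bystander (star knob) is moved more than 30 mm (distance of clamp_knob_by from where it was at the start of the episode above 0.03 m).
It fails at once if a bystander (stepped gauge) is moved more than 30 mm (distance of gauge_by from where it was at the start of the episode above 0.03 m).
It also fails if it takes over 58 s, if anything falls off the work surface, if the arm or the gripper's body presses on something with over 40 N, if the wrist force passes 120 N, or if a joint passes its speed limit or range.

## Working session

There is one attempt and no reset: what is moved stays moved. The work goes in short steps, Python scripts to look and compute and a tool call to move; the robot and the scene stay as the last step left them, time stands still between calls to the robot, and variables do not carry over. Pictures are saved under pics/ and viewed, and the job is handed in when it is done.

Besides the shell and the picture viewer there is one more tool, called after "Call:" as name(argument=value, ...), one argument or row to a line, values as JSON. play_rows: Moves the arm, as the interface text tells. Its arguments: {"type":"object","properties":{"moves":{"type":"array"},"gripper":{"type":"number"},"newtons":{"type":"number"}},"required":["moves"]}

```bash
mkdir -p pics; ls; python3 - <<'E'
from station import env
import cv2
print(env.sense(), env.tcp_to_grasp)
for n in("top","side"):
    p,d=env.read_camera(n); cv2.imwrite(f"pics/{n}0.png",p[:,:,::-1]); print(n,env.camera_model(n))
E
```

```text
pics
{'time_s': 0.0, 'joints': array([-1.18997073e+00,  4.23866961e-01,  1.63070491e+00,  1.81791829e-05,
        1.08860277e+00, -1.90174675e-02]), 'joint_velocities': array([-0.00051545,  0.00100682, -0.00027533,  0.00034856,  0.00023989,
        0.0010441 ]), 'effort': array([-1.61068441e-03, -5.57376516e+01, -2.81737930e+01, -2.07447792e-04,
        7.45267229e-03,  1.27140743e-05]), 'position': array([ 0.24310676, -0.57517549,  0.23052353]), 'tcp_rot': array([-7.79534144e-04,  9.80082696e-01,  1.98588225e-01, -1.34396265e-04]), 'contact_force': array([0.16365817, 0.01913908, 0.66945553]), 'ft_torque': array([-0.0335854 , -0.02035559,  0.01736321]), 'finger_gap': 1.0019162940946775} 0.0187
top {'vertical_fov': 57.27969877309102, 'cx': 313.3763746275903, 'cy': 236.86245294443435, 'R': array([[ 0.0030535 , -0.99999387,  0.00171609],
       [-0.99787953, -0.00315861, -0.06501127],
       [ 0.06501629, -0.00151394, -0.99788305]]), 't': array([-0.13889036,  0.565769  ,  0.95008721])}
side {'vertical_fov': 47.05430230490872, 'cx': 320.693177142807, 'cy': 239.25536151504605, 'R': array([[ 0.98331424, -0.18183276,  0.00547252],
       [-0.11052901, -0.62107072, -0.77592171],
       [ 0.14448681,  0.76237   , -0.63080548]]), 't': array([-0.57764129,  0.01705338,  1.13880023])}
```

View pics/top0.png

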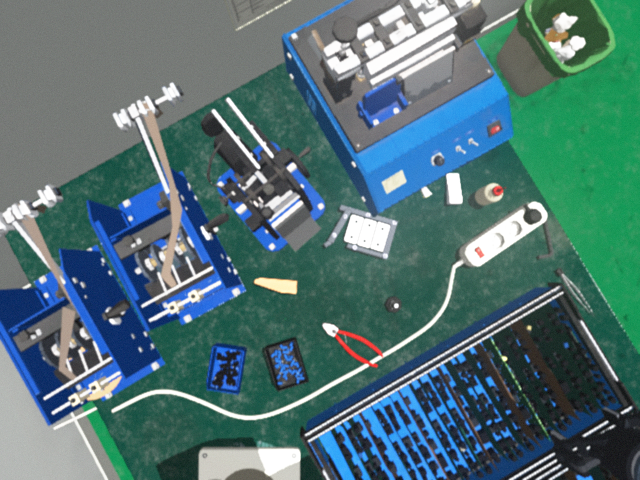

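View pics/side0.png

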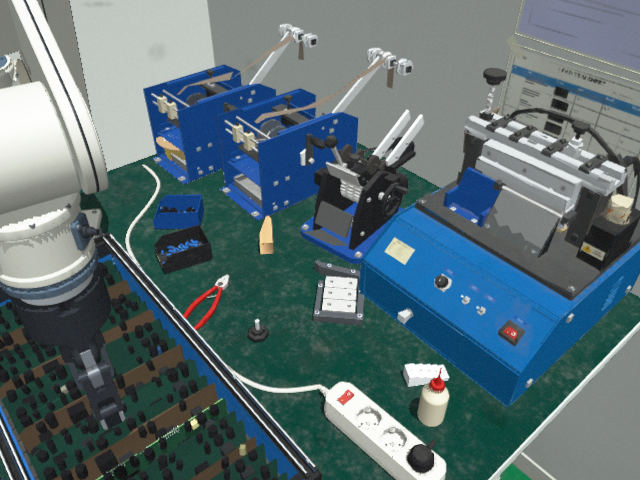

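```bash
cat > h.py <<'E'
from station import env
import numpy as np, cv2
def ray(cam,u,v,z):
    m=env.camera_model(cam); f=240/np.tan(np.radians(m["vertical_fov"]/2))
    R=np.array(m["R"]);t=np.array(m["t"])
    d=R.T@np.array([(u-m["cx"])/f,(v-m["cy"])/f,1]); c=-R.T@t
    return c+d*(z-c[2])/d[2]
def proj(cam,X):
    m=env.camera_model(cam); f=240/np.tan(np.radians(m["vertical_fov"]/2))
    q=np.array(m["R"])@np.array(X)+np.array(m["t"]); return f*q[0]/q[2]+m["cx"],f*q[1]/q[2]+m["cy"]
E
python3 - <<'E'
from h import *
np.set_printoptions(precision=4,suppress=True)
hs=dict(wedge_center=.015,lock_frame=0,abutment=0,wedge_home=.015,die_right_center=.009,die_middle_center=.009,die_left_center=.009,clamp_knob_by=0,gauge_by=0)
for n,z in hs.items():
    for c in("top","side"):
        for r in env.place_of(n,c)[:2]: print(n,c,round(r["p"],2),np.round(r["location"],1),ray(c,*r["location"],z))
E
```

```text
wedge_center top 0.73 [277.3 287. ] [ 0.4559 -0.0583  0.015 ]
wedge_center side 0.95 [267.9 233. ] [ 0.465  -0.0529  0.015 ]
lock_frame top 0.96 [346.8 227. ] [ 0.5899 -0.2123  0.    ]
lock_frame side 0.88 [340.4 284.8] [ 0.5857 -0.2175  0.    ]
lock_frame side 0.51 [422.8 378.6] [ 0.6711 -0.454   0.    ]
abutment top 0.68 [343.1 225.6] [ 0.593 -0.204  0.   ]
abutment side 0.92 [341.1 277.7] [ 0.5912 -0.1982  0.    ]
wedge_home top 0.64 [334.5 237.6] [ 0.5649 -0.1839  0.015 ]
wedge_home side 0.68 [322.3 274.2] [ 0.5539 -0.1979  0.015 ]
die_right_center top 0.82 [378.3 240.3] [ 0.5596 -0.2816  0.009 ]
die_right_center side 0.73 [337.8 307.3] [ 0.5666 -0.2832  0.009 ]
die_middle_center top 0.54 [368.  236.9] [ 0.5671 -0.2588  0.009 ]
die_middle_center top 0.22 [342.2 227.8] [ 0.5873 -0.2013  0.009 ]
die_middle_center side 0.62 [338.7 293.4] [ 0.5755 -0.2486  0.009 ]
die_left_center top 0.9 [350.5 229.6] [ 0.5833 -0.2198  0.009 ]
die_left_center side 0.63 [340.5 282.2] [ 0.5852 -0.2197  0.009 ]
clamp_knob_by top 0.59 [395.5 305.7] [ 0.4145 -0.3203  0.    ]
clamp_knob_by side 0.81 [258.3 335.1] [ 0.4187 -0.3155  0.    ]
gauge_by top 0.74 [449.1 188.7] [ 0.6776 -0.4441  0.    ]
gauge_by top 0.33 [393.1 305.3] [ 0.4154 -0.315   0.    ]
gauge_by side 0.67 [423.2 378.7] [ 0.6716 -0.4543  0.    ]
```

```bash
python3 - <<'E'
import cv2
t=cv2.imread("pics/top0.png"); s=cv2.imread("pics/side0.png")
a=cv2.resize(t[190:310,240:410],None,fx=4.7,fy=4.7,interpolation=cv2.INTER_CUBIC)
cv2.imwrite("pics/tz.png",a)
a=cv2.resize(s[205:335,245:385],None,fx=4.5,fy=4.5,interpolation=cv2.INTER_CUBIC)
cv2.imwrite("pics/sz.png",a)
E
```

```text
(no output)
```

View pics/tz.png

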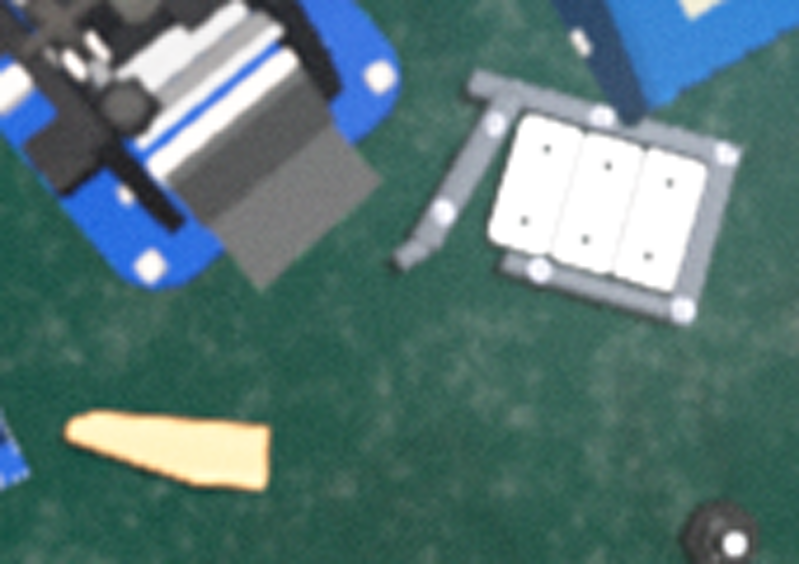

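View pics/sz.png

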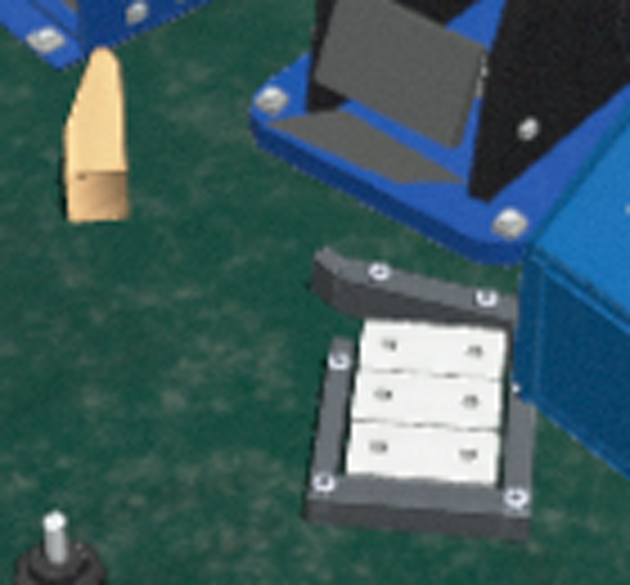

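```bash
cat >> h.py <<'E'
WP=np.array([[-46,-13.5],[34,-13.5],[46,-8.5],[46,-1.5],[-14,13.5],[-46,13.5]])/1000
def wedge_fit(imgs,x0,zc=0.015,fixz=True,crop=70):
    from scipy.optimize import minimize
    ms={}
    for c,im in imgs.items():
        hsv=cv2.cvtColor(im,cv2.COLOR_RGB2HSV)
        m=((hsv[...,0]>=8)&(hsv[...,0]<=28)&(hsv[...,1]>50)&(hsv[...,2]>90)).astype(np.uint8)
        u,v=map(int,proj(c,[x0[0],x0[1],zc])); r=np.zeros_like(m); r[max(v-crop,0):v+crop,max(u-crop,0):u+crop]=1
        n,l,st,ce=cv2.connectedComponentsWithStats(m*r)
        k=1+np.argmax(st[1:,4]); ms[c]=(l==k).astype(np.float32)
    S=8
    def model(c,p):
        ca,sa=np.cos(p[2]),np.sin(p[2]); pts=[]
        for z in(-.015,.015):
            for a,b in WP: pts.append(proj(c,[p[0]+ca*a-sa*b,p[1]+sa*a+ca*b,zc+z]))
        h=cv2.convexHull(np.array(pts,np.float32))
        o=np.floor(h.min((0,1)))-15; w=np.ceil(h.max((0,1)))+15-o
        big=np.zeros((int(w[1])*S,int(w[0])*S),np.uint8)
        cv2.fillPoly(big,[np.round(((h-o)+.5)*S).astype(np.int32)],255)
        sm=cv2.resize(big,(int(w[0]),int(w[1])),interpolation=cv2.INTER_AREA)/255.
        full=np.zeros((480,640),np.float32); full[int(o[1]):int(o[1]+w[1]),int(o[0]):int(o[0]+w[0])]=sm
        return full
    out={}
    for cs in [[c] for c in imgs]+([list(imgs)] if len(imgs)>1 else []):
        f=lambda p:sum(np.abs(model(c,[p[0]/1000,p[1]/1000,p[2]/20])-ms[c]).sum()/ms[c].sum() for c in cs)
        b=None
        for d in(-.2,0,.2):
            s=[x0[0]*1000,x0[1]*1000,(x0[2]+d)*20]
            r=minimize(f,s,method="Nelder-Mead",options=dict(initial_simplex=[s,[s[0]+6,s[1],s[2]],[s[0],s[1]+6,s[2]],[s[0],s[1],s[2]+3]],xatol=.02,fatol=1e-4))
            if b is None or r.fun<b.fun:b=r
        out["+".join(cs)]=(b.x[0]/1000,b.x[1]/1000,b.x[2]/20,b.fun)
    return out
E
python3 - <<'E'
from h import *
I={c:cv2.imread(f"pics/{c}0.png")[:,:,::-1].copy() for c in("top","side")}
for k,v in wedge_fit(I,(.458,-.056,1.55)).items(): print(k,np.round(v,4))
Z=lambda u,v:(240+u/4.7-.4,190+v/4.7-.4)
for p in[(540,270),(683,310),(603,115),(727,152)]: print("top screw",ray("top",*Z(*p),.016))
Y=lambda u,v:(245+u/4.5-.4,205+v/4.5-.4)
for p in[(339,360),(323,482),(516,497)]: print("side screw",ray("side",*Y(*p),.016))
E
```

```text
Traceback (most recent call last):
  File "h.py", line 39, in wedge_fit
    r=minimize(f,s,method="Nelder-Mead",options=dict(initial_simplex=[s,[s[0]+6,s[1],s[2]],[s[0],s[1]+6,s[2]],[s[0],s[1],s[2]+3]],xatol=.02,fatol=1e-4))
  File "h.py", line 35, in <lambda>
    f=lambda p:sum(np.abs(model(c,[p[0]/1000,p[1]/1000,p[2]/20])-ms[c]).sum()/ms[c].sum() for c in cs)
               ~~~^^^^^^^^^^^^^^^^^^^^^^^^^^^^^^^^^^^^^^^^^^^^^^^^^^^^^^^^^^^^^^^^^^^^^^^^^^^^^^^^^^^^
  File "h.py", line 35, in <genexpr>
    f=lambda p:sum(np.abs(model(c,[p[0]/1000,p[1]/1000,p[2]/20])-ms[c]).sum()/ms[c].sum() for c in cs)
                          ~~~~~^^^^^^^^^^^^^^^^^^^^^^^^^^^^^^^^^
  File "h.py", line 25, in model
    for a,b in WP: pts.append(proj(c,[p[0]+ca*a-sa*b,p[1]+sa*a+ca*b,zc+z]))
                              ~~~~^^^^^^^^^^^^^^^^^^^^^^^^^^^^^^^^^^^^^^^^
  File "h.py", line 9, in proj
    m=env.camera_model(cam); f=240/np.tan(np.radians(m["vertical_fov"]/2))
ValueError: time passes only in moves, steps and waits
```

```bash
sed -i 's/m=env.camera_model(cam)/m=CM[cam]/; s/^import numpy as np, cv2/import numpy as np, cv2\nCM={c:env.camera_model(c) for c in ("top","side")}/' h.py
python3 - <<'E'
from h import *
I={c:cv2.imread(f"pics/{c}0.png")[:,:,::-1].copy() for c in("top","side")}
for k,v in wedge_fit(I,(.458,-.056,1.55)).items(): print(k,np.round(v,4))
Z=lambda u,v:(240+u/4.7-.4,190+v/4.7-.4)
for p in[(540,270),(683,310),(603,115),(727,152)]: print("top screw",ray("top",*Z(*p),.016))
Y=lambda u,v:(245+u/4.5-.4,205+v/4.5-.4)
for p in[(339,360),(323,482),(516,497)]: print("side screw",ray("side",*Y(*p),.016))
E
```

```text
top [ 0.4603 -0.0538  1.4811  0.1776]
side [ 0.4599 -0.0547  1.4672  0.0511]
top+side [ 0.4599 -0.0543  1.4674  0.2381]
top screw [ 0.54412696 -0.22794362  0.016     ]
top screw [ 0.52556437 -0.29496624  0.016     ]
top screw [ 0.61740651 -0.25789833  0.016     ]
top screw [ 0.60005934 -0.3162731   0.016     ]
side screw [ 0.54403911 -0.22639518  0.016     ]
side screw [ 0.52525823 -0.29357648  0.016     ]
side screw [ 0.59851335 -0.3149059   0.016     ]
```

```bash
cat >> h.py <<'E'
F=(0.5867,-0.2193,-0.277)
def fw(x,y,F=None):
    F=F or globals()["F"]; c,s=np.cos(F[2]),np.sin(F[2]); return F[0]+c*x-s*y,F[1]+s*x+c*y
def wf(X,Y):
    c,s=np.cos(F[2]),np.sin(F[2]); dx,dy=X-F[0],Y-F[1]; return c*dx+s*dy,-s*dx+c*dy
def overlay(c,im,o,k,sz,extra=[]):
    a=cv2.resize(im[o[1]:o[1]+sz[1],o[0]:o[0]+sz[0]],None,fx=k,fy=k,interpolation=cv2.INTER_CUBIC)
    L=[([(-.043,.026),(.033,.0075)],.022),([(-.043,-.005),(-.033,-.005)],.016),([(-.043,-.005),(-.043,-.094)],.016),([(-.033,-.005),(-.033,-.084)],.016),([(.033,-.084),(.033,.0)],.016),([(-.033,-.084),(.033,-.084)],.016)]
    for pts,z in L:
        q=np.array([proj(c,[*fw(*p),z]) for p in pts]); q=np.round((q-o+.5)*k).astype(int); cv2.polylines(a,[q],False,(0,0,255),1)
    return a
E
python3 - <<'E'
from h import *
t=cv2.imread("pics/top0.png"); s=cv2.imread("pics/side0.png")
a=overlay("top",t,(315,200),7,(90,62)); b=overlay("side",s,(305,255),7,(70,72))
cv2.imwrite("pics/ot.png",a);cv2.imwrite("pics/os.png",b)
E
```

```text
(no output)
```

View pics/ot.png

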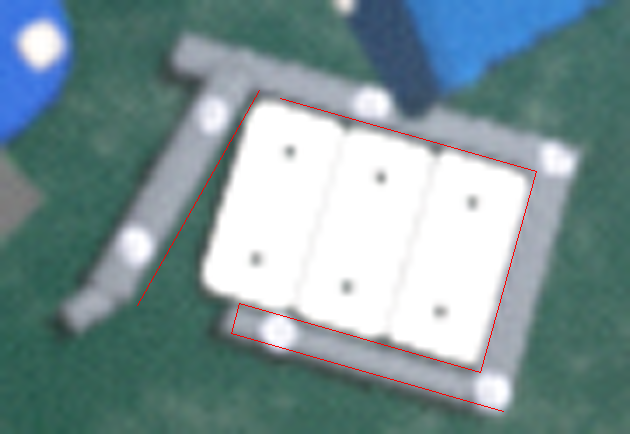

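View pics/os.png

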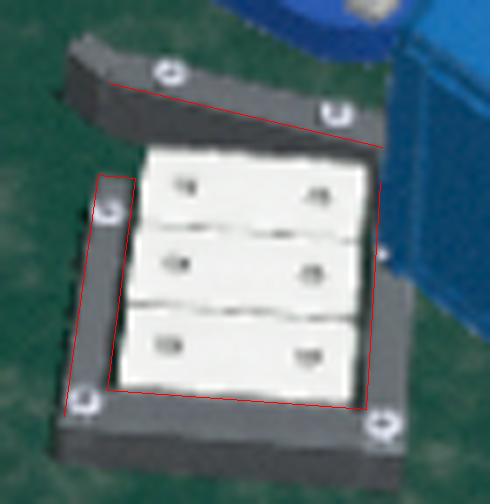

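Call:
play_rows(
  moves=[
    {"linear": [17,40,0],"spin": 0.178},
    {"linear": [18,40,0],"spin": 0.178},
    {"linear": [18,40,0],"spin": 0.178},
    {"linear": [18,40,0],"spin": 0.178},
    {"linear": [18,41,0],"spin": 0.178},
    {"linear": [18,41,-10],"spin": 0.178},
    {"linear": [18,41,-15],"spin": 0},
    {"linear": [18,41,-20],"spin": 0},
    {"linear": [18,41,-20],"spin": 0},
    {"linear": [18,40,-20],"spin": 0},
    {"linear": [18,40,-20],"spin": 0},
    {"linear": [16,40,-20],"spin": 0},
  ],
  gripper=0,
)

```text
time_s: 2.5
position: [0.4572, -0.0894, 0.106]
tcp_rot: [0.0, 0.743, 0.67, 0.0]
contact_force: [1.0, -0.1, -0.5]
finger_gap: 1.002
```

Call:
play_rows(
  moves=[
    {"linear": [-1,-1,-20],"spin": 0},
    {"linear": [0,0,-20],"spin": 0},
    {"linear": [0,0,-20],"spin": 0},
    {"linear": [0,0,-15],"spin": 0},
    {"linear": [0,0,-15],"spin": 0},
    {"linear": [0,0,-8],"spin": 0},
    {"linear": [0,0,0],"spin": 0},
  ],
)

```text
time_s: 3.38
position: [0.455, -0.0917, 0.0079]
tcp_rot: [-0.0, 0.743, 0.67, -0.0]
contact_force: [-0.1, -0.2, -0.6]
finger_gap: 1.004
```

```bash
python3 - <<'E'
from h import *
t,_=env.read_camera("top");s,_=env.read_camera("side")
a=cv2.resize(t[230:350,230:370],None,fx=4,fy=4);b=cv2.resize(s[180:300,200:340],None,fx=4,fy=4)
cv2.imwrite("pics/p1.png",np.vstack([a,b])[:,:,::-1][:,:][::1]); cv2.imwrite("pics/p1s.png",b[:,:,::-1])
print(env.sense()["position"])
E
```

```text
[ 0.45550092 -0.09175931  0.0085571 ]
```

View pics/p1s.png

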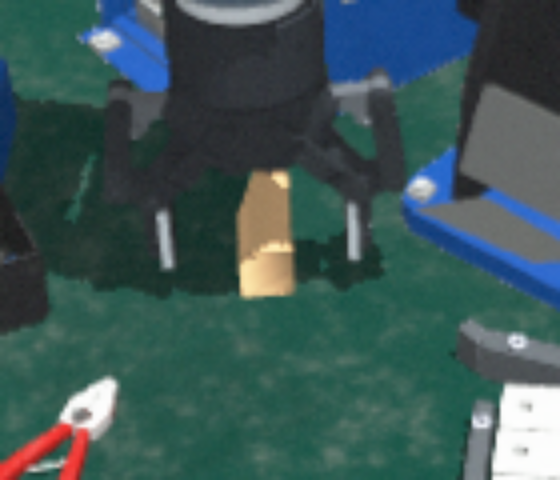

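Call:
play_rows(
  moves=[
    {"linear": [0,0,0],"spin": 0},
    {"linear": [0,0,0],"spin": 0},
    {"linear": [0,0,0],"spin": 0},
    {"linear": [0,0,0],"spin": 0},
    {"linear": [0,0,0],"spin": 0},
    {"linear": [0,0,0],"spin": 0},
  ],
  gripper=1,
  newtons=40,
)

```text
time_s: 4.22
position: [0.4555, -0.0917, 0.0086]
tcp_rot: [0.0, 0.743, 0.67, 0.0]
contact_force: [-0.8, 1.0, 6.3]
finger_gap: 0.306
```

Call:
play_rows(
  moves=[
    {"linear": [0,0,15],"spin": 0},
    {"linear": [-10,0,25],"spin": 0},
    {"linear": [-20,-7,30],"spin": -0.1744},
    {"linear": [-20,-7,20],"spin": -0.1744},
    {"linear": [0,-7,10],"spin": -0.1744},
    {"linear": [0,-7,0],"spin": -0.1744},
    {"linear": [0,-7,0],"spin": -0.1744},
    {"linear": [0,-8,0],"spin": -0.1744},
    {"linear": [0,-8,0],"spin": -0.1744},
    {"linear": [0,-8,0],"spin": -0.1744},
    {"linear": [0,-8,0],"spin": -0.1744},
    {"linear": [0,-8,0],"spin": -0.1744},
  ],
)

```text
time_s: 5.72
position: [0.4051, -0.1669, 0.109]
tcp_rot: [0.0, 0.99, -0.141, 0.0]
contact_force: [-0.3, -0.2, -0.5]
finger_gap: 0.305
```

Call:
play_rows(
  moves=[
    {"linear": [10,0,-10],"spin": 0},
    {"linear": [20,0,-30],"spin": 0},
    {"linear": [20,0,-30],"spin": 0},
    {"linear": [0,0,-15],"spin": 0},
    {"linear": [0,0,0],"spin": 0},
  ],
)

```text
time_s: 6.35
position: [0.4538, -0.1659, 0.0222]
tcp_rot: [-0.0, 0.991, -0.137, -0.002]
contact_force: [0.2, 0.2, -0.4]
finger_gap: 0.305
```

```bash
cat > look.py <<'E'
import sys
from h import *
n=sys.argv[1]
t,_=env.read_camera("top");s,_=env.read_camera("side")
cv2.imwrite(f"pics/{n}_t.png",t[:,:,::-1]);cv2.imwrite(f"pics/{n}_s.png",s[:,:,::-1])
a=overlay("top",t[:,:,::-1].copy(),(285,195),5,(130,110)); b=overlay("side",s[:,:,::-1].copy(),(260,235),5,(130,110))
cv2.imwrite(f"pics/{n}_zt.png",a);cv2.imwrite(f"pics/{n}_zs.png",b)
S=env.sense();print(S["time_s"],S["position"],S["contact_force"],S["finger_gap"]); print("tcp frame",wf(*S["position"][:2]))
E
python3 look.py a
```

```text
6.45 [ 0.45462205 -0.16647162  0.02360592] [ 0.39207119 -0.27034792 -0.87226245] 0.3045730605921295
tcp frame (np.float64(-0.1414901993186062), np.float64(0.014695047665316319))
```

View pics/a_zt.png

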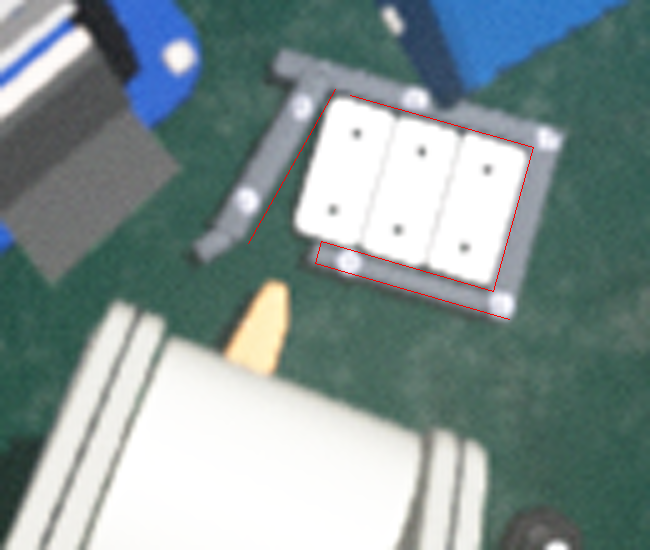

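View pics/a_zs.png

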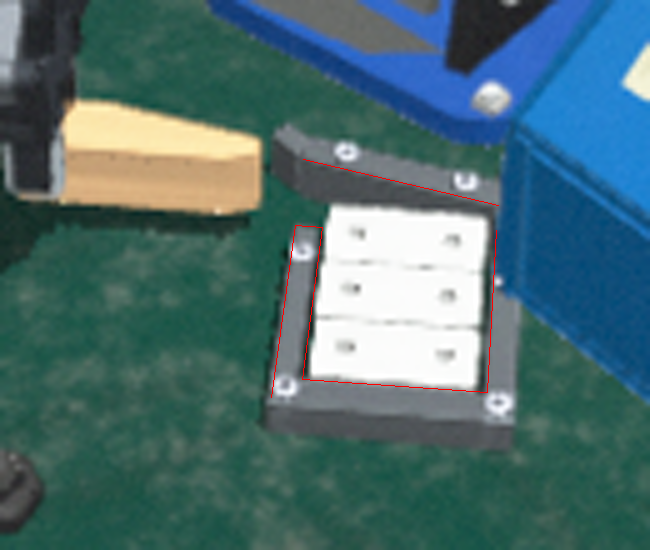

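Call:
play_rows(
  moves=[
    {"linear": [0,0,-7],"spin": 0},
    {"linear": [0,0,-6],"spin": 0},
    {"linear": [10,-3,0],"spin": 0},
    {"linear": [0,0,0],"spin": 0},
  ],
)

```text
time_s: 6.95
position: [0.4668, -0.1703, 0.0106]
tcp_rot: [0.0, 0.99, -0.138, 0.001]
contact_force: [0.5, -0.2, -0.5]
finger_gap: 0.309
```

```bash
cat >> h.py <<'E'
def draww(c,a,o,k,xc,yc,yaw=0,z=.03,col=(255,0,0)):
    ca,sa=np.cos(yaw),np.sin(yaw)
    q=np.array([proj(c,[*fw(xc+ca*p-sa*r,yc+sa*p+ca*r),z]) for p,r in WP]); q=np.round((q-np.array(o)+.5)*k).astype(int); cv2.polylines(a,[q],True,col,1)
E
cat >> look.py <<'E'
x,y=wf(*S["position"][:2])
off=float(sys.argv[2]) if len(sys.argv)>2 else .0377
draww("top",a,(285,195),5,x+off,y); draww("side",b,(260,235),5,x+off,y)
cv2.imwrite(f"pics/{n}_z.png",cv2.resize(np.hstack([a,b]),(800,338)));cv2.imwrite(f"pics/{n}_zt.png",a);cv2.imwrite(f"pics/{n}_zs.png",b)
E
python3 look.py b
```

```text
7.05 [ 0.46562657 -0.16982849  0.01045528] [-0.10272148 -0.25308261 -1.29285329] 0.3072727633894515
tcp frame (np.float64(-0.1299871637787304), np.float64(0.01447556717905555))
```

View pics/b_zt.png

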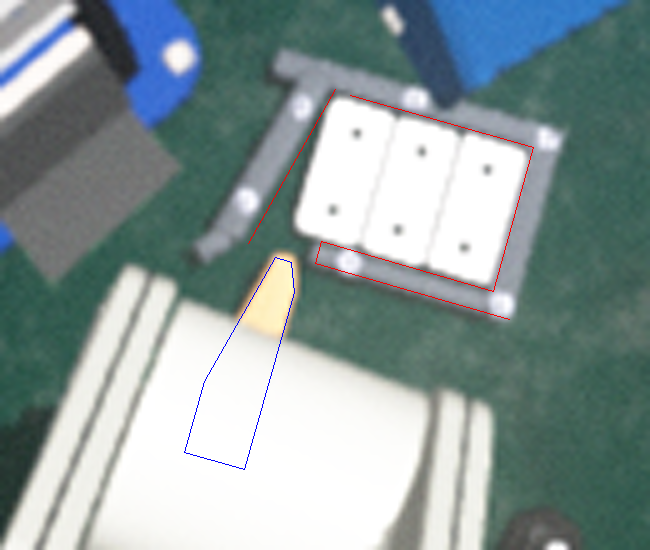

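View pics/b_zs.png

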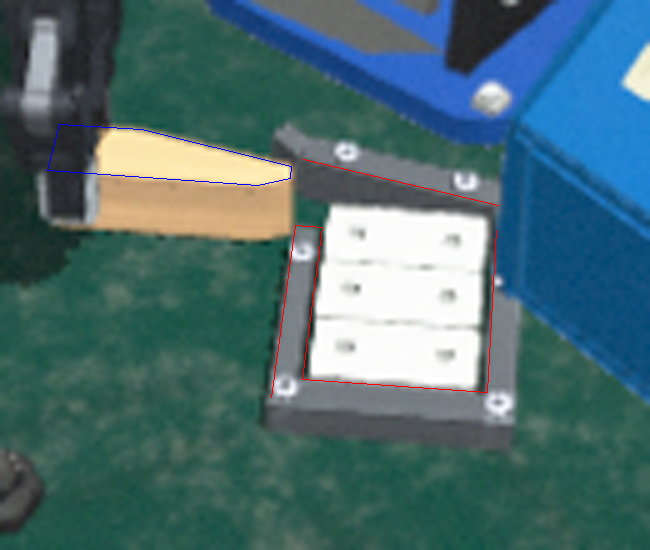

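Call:
play_rows(
  moves=[
    {"linear": [5.3,0.6,-1],"spin": 0},
    {"linear": [6,-1.7,0],"spin": 0},
    {"linear": [6,-1.7,0],"spin": 0},
    {"linear": [6,-1.7,0],"spin": 0},
    {"linear": [5,-1.4,0],"spin": 0},
    {"linear": [0,0,0],"spin": 0},
  ],
)

```text
time_s: 7.8
position: [0.4941, -0.1757, 0.0093]
tcp_rot: [0.0, 0.99, -0.138, 0.0]
contact_force: [-0.3, -0.2, -2.0]
finger_gap: 0.306
```

Call:
play_rows(
  moves=[
    {"linear": [4,-1.1,0],"spin": 0},
    {"linear": [4,-1.1,0],"spin": 0},
    {"linear": [4,-1.1,0],"spin": 0},
    {"linear": [0,0,0],"spin": 0},
  ],
)

```text
time_s: 8.3
position: [0.5063, -0.1791, 0.0094]
tcp_rot: [0.0, 0.99, -0.138, 0.001]
contact_force: [0.5, 0.5, -2.1]
finger_gap: 0.303
```

```bash
python3 look.py c
```

```text
8.4 [ 0.5060971  -0.17913682  0.00941609] [ 0.18300381  1.60097984 -1.50101941] 0.309860143114864
tcp frame (np.float64(-0.08851380325492507), np.float64(0.01658959020599358))
```

View pics/c_zs.png

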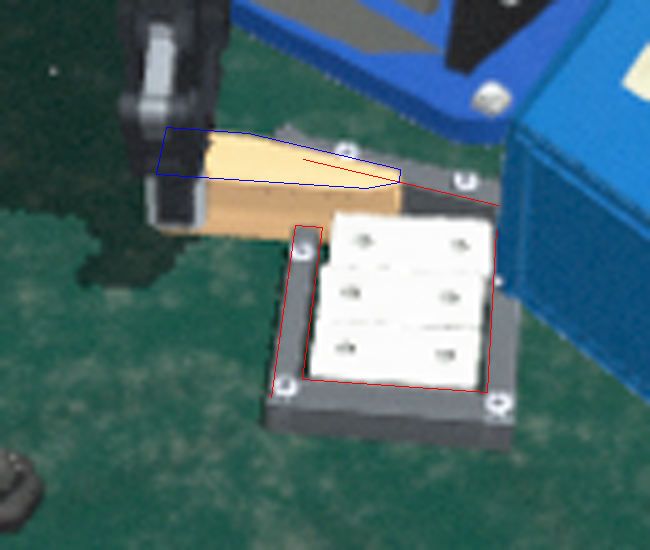

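View pics/c_zt.png

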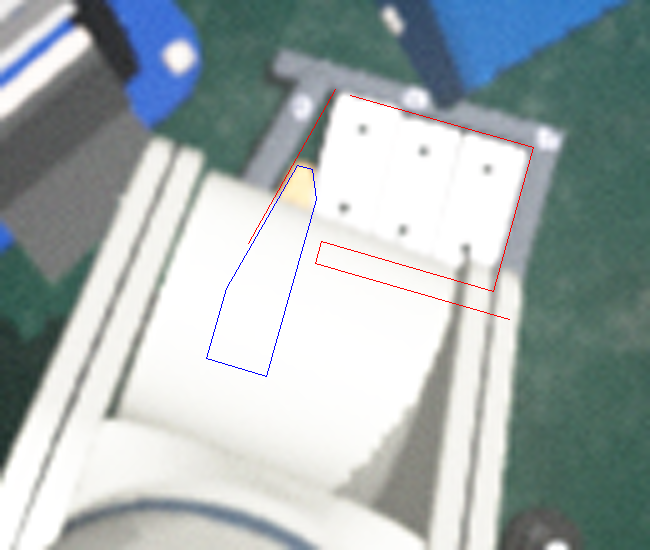

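Call:
play_rows(
  moves=[
    {"linear": [0,0,0],"spin": 0},
    {"linear": [0,0,0],"spin": 0},
    {"linear": [0,0,0],"spin": 0},
    {"linear": [0,0,0],"spin": 0},
    {"linear": [0,0,20],"spin": 0},
    {"linear": [0,0,25],"spin": 0},
    {"linear": [0,0,15],"spin": 0},
  ],
  gripper=0,
)

```text
time_s: 9.28
position: [0.5059, -0.179, 0.0704]
tcp_rot: [0.0, 0.99, -0.138, 0.001]
contact_force: [-0.5, -0.0, 0.4]
finger_gap: 1.0
```

Call:
play_rows(
  moves=[
    {"linear": [-17,5,0],"spin": 0},
    {"linear": [-20,5,0],"spin": 0},
    {"linear": [0,0,0],"spin": 0},
    {"linear": [0,0,0],"spin": 0},
    {"linear": [0,0,0],"spin": 0},
    {"linear": [0,0,0],"spin": 0},
    {"linear": [0,0,0],"spin": 0},
  ],
  gripper=1,
)

```text
time_s: 10.15
position: [0.4688, -0.1689, 0.0692]
tcp_rot: [0.0, 0.99, -0.138, 0.0]
contact_force: [-0.0, 0.9, 0.2]
finger_gap: -0.004
```

```bash
python3 look.py d .074
```

```text
10.25 [ 0.46865336 -0.16890148  0.06926591] [ 0.43508032  0.67665187 -0.81219377] 0.0009287883118186457
tcp frame (np.float64(-0.12732927199362573), np.float64(0.016194970565675135))
```

View pics/d_zs.png

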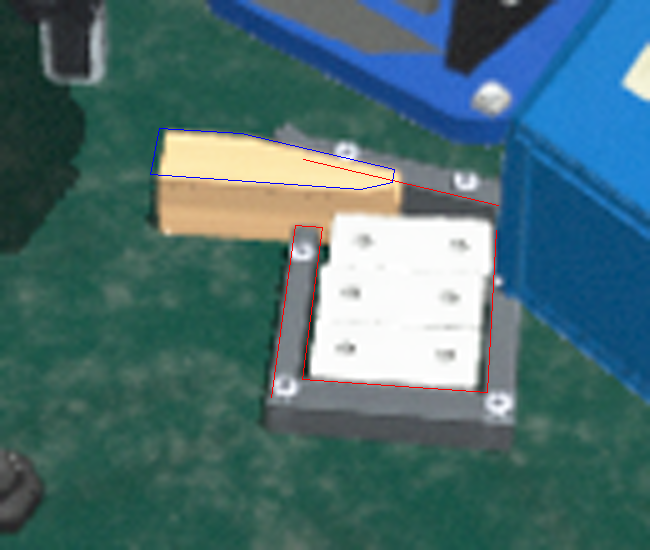

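Call:
play_rows(
  moves=[
    {"linear": [0,-1,-20],"spin": 0},
    {"linear": [0,0,-20],"spin": 0},
    {"linear": [0,0,-17],"spin": 0},
    {"linear": [5,-1.4,0],"spin": 0},
    {"linear": [5,-1.4,0],"spin": 0},
    {"linear": [5,-1.4,0],"spin": 0},
    {"linear": [3,-0.8,0],"spin": 0},
    {"linear": [0,0,0],"spin": 0},
  ],
)

```text
time_s: 11.25
position: [0.4871, -0.175, 0.0127]
tcp_rot: [0.0, 0.99, -0.138, 0.0]
contact_force: [-0.0, 0.3, 0.2]
finger_gap: -0.002
```

Call:
play_rows(
  moves=[
    {"linear": [3,-0.8,0],"spin": 0},
    {"linear": [3,-0.8,0],"spin": 0},
    {"linear": [3,-0.9,0],"spin": 0},
    {"linear": [0,0,0],"spin": 0},
  ],
)

```text
time_s: 11.75
position: [0.496, -0.1775, 0.0123]
tcp_rot: [0.0, 0.99, -0.138, 0.0]
contact_force: [-0.2, -0.3, -0.7]
finger_gap: 0.001
```

```bash
python3 look.py e .059
```

```text
11.85 [ 0.49563062 -0.17741179  0.01227209] [-0.29084956  0.12796441  0.79019132] -0.005861673049824676
tcp frame (np.float64(-0.09905305219292677), np.float64(0.015386584952186665))
```

View pics/e_zs.png

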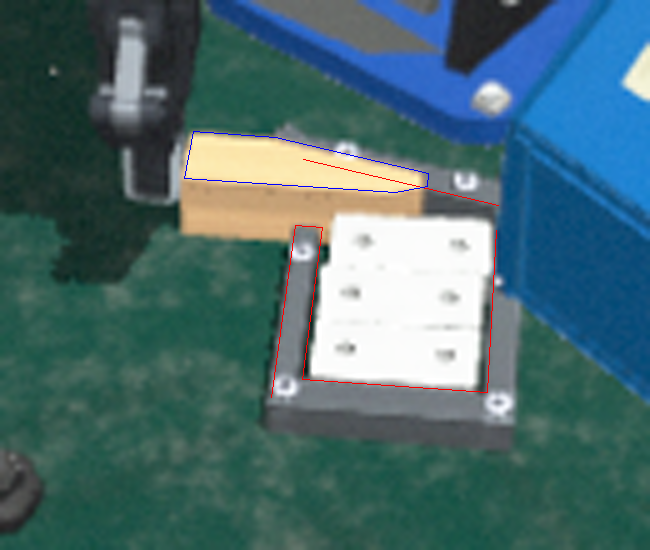

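Call:
play_rows(
  moves=[
    {"linear": [1.4,-0.4,0],"spin": 0},
    {"linear": [1.4,-0.4,0],"spin": 0},
    {"linear": [1,-0.3,0],"spin": 0},
    {"linear": [0,0,0],"spin": 0},
  ],
)

```text
time_s: 12.35
position: [0.4995, -0.1785, 0.0123]
tcp_rot: [0.0, 0.99, -0.138, 0.0]
contact_force: [-0.4, 0.0, -0.4]
finger_gap: -0.003
```

Call:
play_rows(
  moves=[
    {"linear": [1,-0.3,0],"spin": 0},
    {"linear": [1,-0.3,0],"spin": 0},
    {"linear": [0,0,0],"spin": 0},
  ],
)

```text
time_s: 12.72
position: [0.5009, -0.1789, 0.0122]
tcp_rot: [-0.0, 0.99, -0.138, -0.001]
contact_force: [-2.5, 1.2, 1.9]
finger_gap: -0.0
```

Call:
play_rows(
  moves=[
    {"linear": [1,-0.3,0],"spin": 0},
    {"linear": [1,-0.3,0],"spin": 0},
    {"linear": [0,0,0],"spin": 0},
  ],
)

```text
time_s: 13.1
position: [0.502, -0.1791, 0.0121]
tcp_rot: [-0.0, 0.99, -0.138, -0.001]
contact_force: [-5.4, 2.4, 3.0]
finger_gap: -0.0
```

Call:
play_rows(
  moves=[
    {"linear": [1,-0.3,0],"spin": 0},
    {"linear": [0,0,0],"spin": 0},
  ],
)

```text
time_s: 13.35
position: [0.5022, -0.1792, 0.0119]
tcp_rot: [-0.001, 0.99, -0.138, -0.002]
contact_force: [-7.6, 3.1, 3.5]
finger_gap: 0.003
```

```bash
python3 look.py f .060
```

```text
13.45 [ 0.50224955 -0.17916887  0.01190467] [-7.71469031  2.41474061  3.6678622 ] -0.0035538184982435994
tcp frame (np.float64(-0.0922059271070136), np.float64(0.015506569637809282))
```

View pics/f_zs.png

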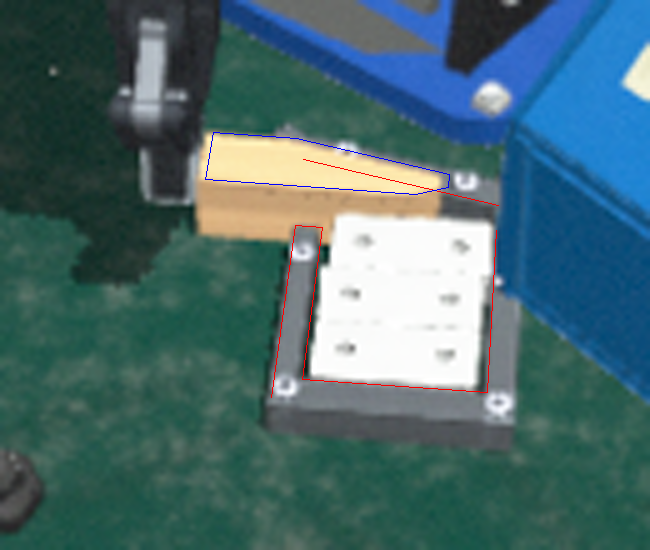

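Call:
play_rows(
  moves=[
    {"linear": [1,-0.3,0],"spin": 0},
    {"linear": [1,-0.3,0],"spin": 0},
    {"linear": [0,0,0],"spin": 0},
  ],
)

```text
time_s: 13.82
position: [0.5029, -0.1793, 0.0116]
tcp_rot: [-0.001, 0.99, -0.138, -0.004]
contact_force: [-10.8, 3.5, 6.3]
finger_gap: 0.001
```

Call:
play_rows(
  moves=[
    {"linear": [1,-0.3,0],"spin": 0},
    {"linear": [1,-0.3,0],"spin": 0},
    {"linear": [0,0,0],"spin": 0},
  ],
)

```text
time_s: 14.2
position: [0.5033, -0.1795, 0.0113]
tcp_rot: [-0.001, 0.99, -0.138, -0.005]
contact_force: [-13.7, 3.1, 7.5]
finger_gap: 0.004
```

Call:
play_rows(
  moves=[
    {"linear": [1,-0.3,0],"spin": 0},
    {"linear": [1,-0.3,0],"spin": 0},
    {"linear": [0,0,0],"spin": 0},
  ],
)

```text
time_s: 14.58
position: [0.5035, -0.1795, 0.011]
tcp_rot: [-0.001, 0.99, -0.138, -0.007]
contact_force: [-18.2, 3.6, 9.3]
finger_gap: -0.002
```

```bash
python3 look.py g .058
```

```text
14.675 [ 0.50342709 -0.17951472  0.01096154] [-18.00398647   3.33339399   9.48511014] -0.0035598478185994565
tcp frame (np.float64(-0.09097869441641543), np.float64(0.015495922153156733))
```

View pics/g_zs.png

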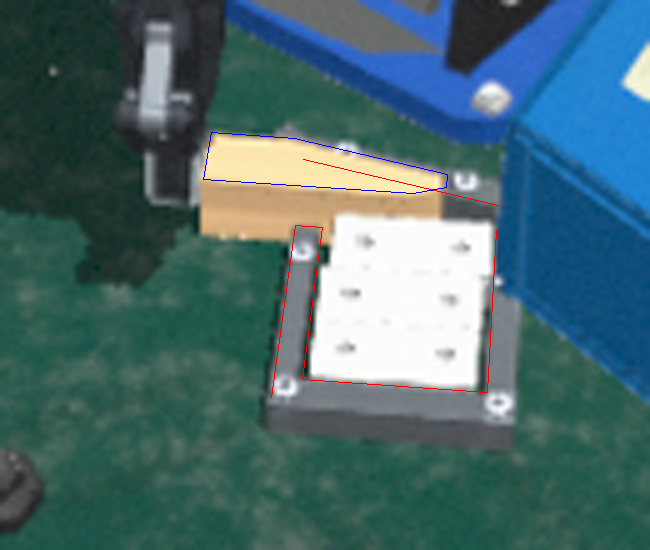

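View pics/g_zt.png

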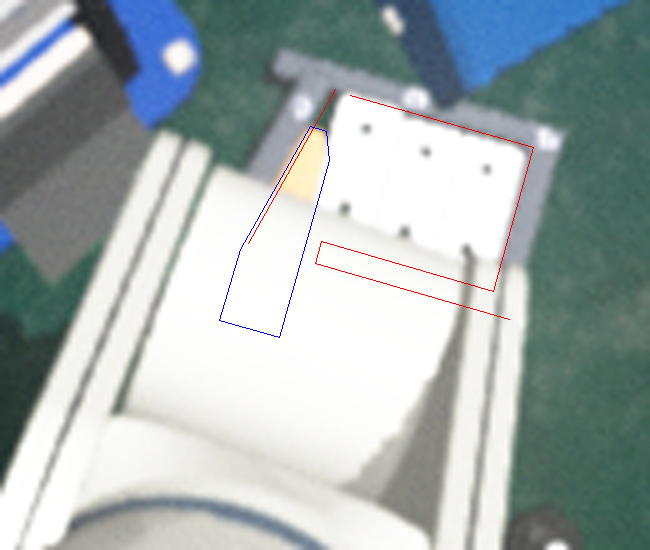

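Call:
play_rows(
  moves=[
    {"linear": [1.5,-0.4,0],"spin": 0},
    {"linear": [1.5,-0.4,0],"spin": 0},
    {"linear": [0,0,0],"spin": 0},
    {"linear": [0,0,0],"spin": 0},
  ],
)

```text
time_s: 15.18
position: [0.5037, -0.1795, 0.0104]
tcp_rot: [-0.002, 0.99, -0.138, -0.01]
contact_force: [-25.0, 5.1, 12.9]
finger_gap: -0.002
```

Call:
play_rows(
  moves=[
    {"linear": [-10,2.8,0],"spin": 0},
    {"linear": [-15,4.2,0],"spin": 0},
    {"linear": [-20,5.6,10],"spin": 0},
    {"linear": [-20,5.6,40],"spin": 0},
    {"linear": [0,-20,40],"spin": 0},
    {"linear": [-20,-50,40],"spin": 0},
    {"linear": [-20,-50,20],"spin": 0},
    {"linear": [-20,-50,0],"spin": 0},
    {"linear": [-20,-50,0],"spin": 0},
    {"linear": [-20,-50,0],"spin": 0},
    {"linear": [0,0,0],"spin": 0},
  ],
)

```text
time_s: 16.55
position: [0.3488, -0.4346, 0.1601]
tcp_rot: [0.001, 0.99, -0.14, 0.001]
contact_force: [-0.2, 0.6, -1.1]
finger_gap: 0.0
```

```bash
python3 look.py i; python3 - <<'E'
from h import *
I={c:cv2.imread(f"pics/i_{'t' if c=='top' else 's'}.png")[:,:,::-1].copy() for c in("top","side")}
for k,v in wedge_fit(I,(*fw(-.032,.0135),-.277),crop=45).items(): print(k,np.round(wf(*v[:2]),4),v[2]+.277,v[3])
for c,k in(("top","zt"),("side","zs")):
    o=(315,195) if c=="top" else (285,245)
    a=overlay(c,I[c][:,:,::-1].copy(),o,6,(100,90)); draww(c,a,o,6,-.032,.0135)
    for y in(-.014,-.042,-.07):
        q=np.array([proj(c,[*fw(sx*.03,y+sy*.014),.018]) for sx,sy in((-1,-1),(1,-1),(1,1),(-1,1))]);cv2.polylines(a,[np.round((q-o+.5)*6).astype(int)],True,(0,160,0),1)
    cv2.imwrite(f"pics/i2_{c}.png",a)
for n in("die_right_center","die_middle_center","die_left_center"):
    for c in("top","side"):
        for r in env.place_of(n,c)[:1]: print(n,c,r["p"],np.round(wf(*ray(c,*r["location"],.009)[:2]),4))
E
```

```text
16.65 [ 0.34939949 -0.431178    0.15956008] [ 0.27619852  0.71806176 -0.54171902] -0.002395411858945594
tcp frame (np.float64(-0.17031212001810545), np.float64(-0.26869611913286473))
top [-0.0348  0.0173] -0.003500420612118915 0.1076866015791893
side [-0.0342  0.016 ] 0.025855779830597614 0.24606803059577942
top+side [-0.0346  0.0172] 0.008421468055570758 0.36301666498184204
die_right_center top 0.79 [-0.0107 -0.0727]
die_right_center side 0.96 [ 0.0001 -0.0678]
die_middle_center top 0.87 [-0.0087 -0.0386]
die_middle_center side 0.89 [-0.0011 -0.0334]
die_left_center top 0.78 [-0.0001 -0.0071]
die_left_center side 0.76 [0.0071 0.0009]
```

View pics/i2_top.png

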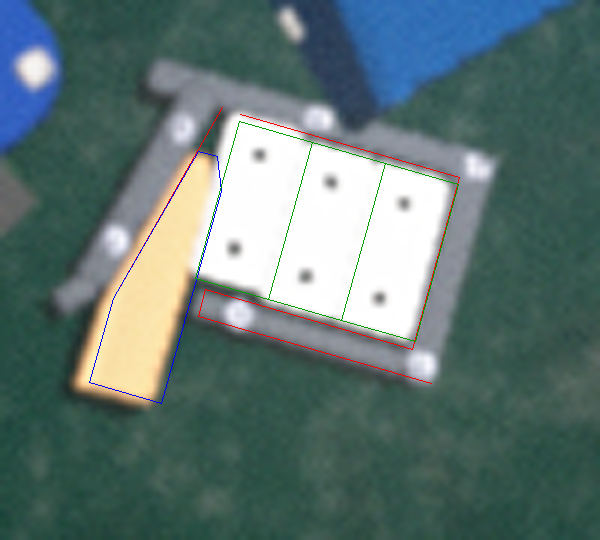

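View pics/i2_side.png

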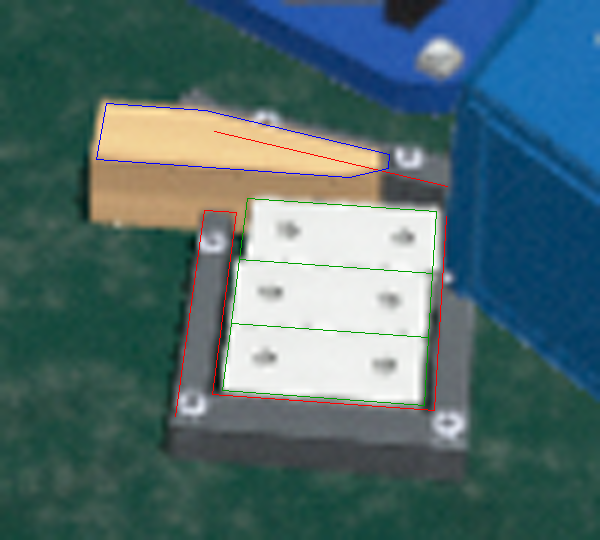

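```bash
python3 - <<'E'
from h import *
T=lambda u,v:(315+u/6-.5,195+v/6-.5); S=lambda u,v:(285+u/6-.5,245+v/6-.5)
def sh(c,M,scr,bores):
    s=[np.array(wf(*ray(c,*M(*p),.016)[:2])) for p in scr]; print(c,"screws",np.round(s,4))
    for n,(a,b) in zip("LMR",bores):
        a,b=[np.array(wf(*ray(c,*M(*p),.018)[:2])) for p in(a,b)]
        print(n,np.round((a+b)/2,4),"yaw",round(float(np.arctan2(*(b-a)[::-1])),3),"rel end screws",np.round((a+b)/2-(s[0]+s[1])/2,4))
sh("top",T,[(478,168),(424,364)],[((234,248),(259,155)),((305,276),(331,182)),((379,298),(404,204))])
sh("side",S,[(193,404),(449,424)],[((288,230),(402,236)),((271,292),(389,300)),((265,357),(384,365))])
E
```

```text
top screws [[ 0.0381 -0.0897]
 [-0.0371 -0.0898]]
L [ 0.0023 -0.0108] yaw 0.012 rel end screws [0.0018 0.079 ]
M [-0.0002 -0.0388] yaw 0.003 rel end screws [-0.0007  0.051 ]
R [-0.0005 -0.067 ] yaw 0.011 rel end screws [-0.001   0.0228]
side screws [[-0.0382 -0.0885]
 [ 0.0376 -0.089 ]]
L [ 0.002 -0.013] yaw 0.024 rel end screws [0.0023 0.0757]
M [-0.0008 -0.0413] yaw 0.004 rel end screws [-0.0005  0.0475]
R [-0.0006 -0.069 ] yaw 0.006 rel end screws [-0.0003  0.0198]
```

```bash
python3 - <<'E'
from h import *
from scipy.ndimage import map_coordinates
for f,c in(("top0","top"),("i_t","top"),("side0","side"),("i_s","side")):
    g=cv2.cvtColor(cv2.imread(f"pics/{f}.png"),cv2.COLOR_BGR2GRAY).astype(float)
    ys=np.arange(-.104,.012,.001); acc=0
    for x in np.arange(-.012,.0121,.002):
        uv=np.array([proj(c,[*fw(x,y),.018]) for y in ys]); acc=acc+map_coordinates(g,[uv[:,1],uv[:,0]],order=1)
    p=acc/13
    print(f); print(" ".join(f"{int(round(1000*y))}:{int(v)}" for y,v in zip(ys,p)))
E
```

```text
top0
-104:97 -103:97 -102:97 -101:96 -100:96 -99:97 -98:100 -97:107 -96:117 -95:132 -94:149 -93:163 -92:169 -91:171 -90:172 -89:171 -88:171 -87:170 -86:170 -85:170 -84:177 -83:197 -82:222 -81:242 -80:252 -79:254 -78:255 -77:255 -76:255 -75:255 -74:255 -73:255 -72:255 -71:255 -70:255 -69:255 -68:255 -67:254 -66:255 -65:255 -64:255 -63:255 -62:255 -61:255 -60:255 -59:255 -58:255 -57:255 -56:255 -55:254 -54:251 -53:247 -52:245 -51:247 -50:252 -49:254 -48:254 -47:255 -46:255 -45:255 -44:255 -43:255 -42:255 -41:255 -40:255 -39:255 -38:255 -37:255 -36:255 -35:254 -34:255 -33:255 -32:255 -31:255 -30:255 -29:255 -28:255 -27:255 -26:254 -25:254 -24:252 -23:249 -22:247 -21:249 -20:252 -19:254 -18:254 -17:255 -16:255 -15:255 -14:255 -13:255 -12:255 -11:255 -10:255 -9:255 -8:255 -7:255 -6:255 -5:255 -4:255 -3:255 -2:255 -1:255 0:255 1:255 2:255 3:255 4:255 5:254 6:251 7:238 8:201 9:151 10:109 11:90
i_t
-104:79 -103:79 -102:78 -101:78 -100:79 -99:80 -98:82 -97:86 -96:95 -95:109 -94:124 -93:135 -92:140 -91:142 -90:142 -89:142 -88:142 -87:142 -86:141 -85:141 -84:147 -83:166 -82:195 -81:225 -80:246 
[... 1794 characters left out ...]
239 -79:239 -78:239 -77:239 -76:239 -75:238 -74:239 -73:239 -72:239 -71:239 -70:239 -69:239 -68:239 -67:239 -66:239 -65:238 -64:238 -63:238 -62:237 -61:237 -60:237 -59:237 -58:236 -57:235 -56:235 -55:236 -54:238 -53:239 -52:239 -51:239 -50:239 -49:239 -48:238 -47:238 -46:239 -45:239 -44:239 -43:240 -42:240 -41:239 -40:239 -39:239 -38:238 -37:238 -36:238 -35:238 -34:237 -33:237 -32:237 -31:237 -30:236 -29:234 -28:234 -27:236 -26:237 -25:239 -24:239 -23:239 -22:239 -21:239 -20:239 -19:239 -18:239 -17:238 -16:238 -15:237 -14:236 -13:236 -12:237 -11:238 -10:238 -9:238 -8:238 -7:238 -6:237 -5:237 -4:237 -3:237 -2:234 -1:224 0:205 1:185 2:168 3:155 4:145 5:141 6:140 7:140 8:139 9:139 10:140 11:142
```

```bash
python3 -c "
from station import env
print(env.close_job())"
```

```text
the job is handed in; nothing more can be done
None
```

The three dies are locked and I handed the job in at about 17 s. I gripped the wedge by its tail, turned it and entered it thin end first with its sloping side to the abutment. After letting go, I drove it home by pushing the tail with the shut fingers. The push rose to about 25 N, where it moved only about 0.2 mm more. I then backed the arm well clear.

**Wedge:** the last pictures put its centre at about frame x -35 mm, y 16 to 17 mm. It lies along the frame within 0.03 rad and looks flat. That is inside the limits, but about 3 mm short of the nominal -32 in x and about 3 mm to the left in y. Camera calibration error of up to 2 mm may explain part of that.

**Dies:** in the side view the starting gaps of about 2 mm between the dies are closed. The edges sit at about y -84.4, -56.5, -28.5 and 0 mm, against -84, -56, -28 and 0 in a tight row. The die centres are within about 2.5 mm of x = 0.

**Checks that disagreed:**
- The top camera put the whole row 2 to 3 mm further left than the side camera. Its frame lines were off in the same direction, and it shows no gap at the end stop, so I took this as calibration bias.
- The network's die positions were off by up to about 15 mm, so I did not rely on them.

The arm's paths kept clear of the star knob and the gauge. I made no separate final measurement of either.

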